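Hang the grit catcher, then run the upturned grinder by its paddle switch

ROBOT

A 6-joint arm with a two-finger parallel gripper is mounted at the origin on the work surface. World frame = base frame: x ahead of the robot, y to its left, z up, the work surface at z = 0. Lengths are in m, angles in rad, forces in N, time in s.
With the tool pointing down it reaches from about 0.325 to 0.85 m from the base axis. Payload 15.5 kg.
Tool frame: the origin (TCP) lies between the finger pads; the fingertips stand 25 mm ahead of it and the grasp point (between the pads) lies 6 mm ahead of it; x points along the fingers, z is the direction in which the jaws open and shut, and the axes are right-handed (so a half turn about x gives the same grasp; the last joint's range is limited). The gripper opens to 91 mm and grips with 3 to 60 N. Pads are 32 mm wide; open, the fingers measure 118 mm over their backs; the gripper's body (76 mm by 178 mm) begins 60 mm behind the grasp point.
Start: joints at [1.069, 0.494, 1.345, -0, 1.302, -0.096], TCP at [0.247, 0.574, 0.239] pointing down, gripper open.
Joint ranges: [-2.91, 2.91], [-0.82, 2.16], [0.22, 2.67], [-1.22, 4.37], [0.12, 2.79], [-3.08, 3.08]. Speed limits (rad/s): [1.89, 1.89, 2.57, 3.01, 3.01, 3.01].

INTERFACE

Orientations are given as a rotation vector (axis times angle).
In Python, from bench import arm, optics gives the robot as it stands. The module is installed in compiled form; this text tells all that it offers.
- The arm moves only by the shell command python3 -m pendant 'ROWS' [FORCE]. ROWS is JSON, a list of rows, each a list of 7 numbers: the turn, a rotation vector about the tool's x, y, z scaled (see below), then the shift along the tool's x, y, z scaled (see below), then the opening, from -1 (shut) to 1 (fully open). In form: [[rx, ry, rz, tx, ty, tz, jaw], ...]. A call has 1 to 10 rows; each row shifts and turns the commanded pose from where the row before left it, along the tool's axes as they then stand; what a row does not reach is not made up. The controller multiplies each number of a shift by 2.5 cm and each number of a turn by 8 degrees. A row lasts 1/10 s, in which the tool goes at most 50 mm and 8.59 degrees, less where a joint would pass 70% of its speed; a pose out of reach is approached as far as the arm can. A call with a number of a shift or a turn outside -1 to 1 is refused whole. A call with a gripper value outside its range is refused whole. The fingers move at their own pace and stop on an object; FORCE is the grip in N (left out, the last holds). Time passes only in rows, so rows that do not move let the fingers close. It gives the time, the measured TCP pose, the force and the opening at its end, in the units of the state.
- arm.read_state(): the state, without advancing time (a new reading comes with each control period).
- optics.get_image(name): name is "side" or "top" or "wrist"; returns a dict with "image" (384x512x3 uint8, red, green, blue), "K" (3x3 intrinsics, pixels), "dist_coeffs" ([k1, k2, p1, p2, k3] as OpenCV has them; the pictures are not rectified), "rvec" (rotation vector, rad) and "tvec" (3), from world to camera coordinates, as OpenCV has them; the wrist camera has in their place "T_tool_cam" (4x4, takes a point from camera to tool coordinates, whose origin is the TCP and whose axes are the tool frame's). Camera axes: x right, y down, z forward; pixel columns grow to the right and rows downward; lengths in m; the calibration is good to about 2 mm. A picture is of the moment at which its call begins: read the wrist's pose just before it. There is no depth.
- arm.sign_off(): hands the job in, once; it reports no verdict.
The state is a dict: "t": time; "joint_pos": joint angles; "qd": joint speeds; "tau": joint torques, N m; "tcp_pos": TCP position; "orientation": TCP orientation; "contact_force": force on the tool from outside, world axes, zero at the start; "moment": the same for the moment, N m; "opening": finger opening in m.
Only numpy, scipy, OpenCV 4.12 (cv2) and the standard library are available. Lean on these libraries where they do the work, as an engineer would, in place of code of your own. Each camera call takes 0.05 s, during which the arm holds its last target. There are 200 camera calls.

TASK

Get the foot-grinding bench going: hang the steel catcher inside the tub by hooking its lip over the rim next to the grinding disc, and let go of it. Then switch the grinder on: flip the lock-off lever on its paddle forward, towards the disc, and with the lever still forward squeeze the paddle fully down against the body for at least one second, firmly but without forcing it; let go so that paddle and lever spring back. Leave the pots and other things on the bench where they stand.

Things in the scene. Friction and masses are not known exactly. Their poses are not given: they have to be found in the camera images.
- cradle: Plywood cradle fixed to the bench, base 320 x 120 x 12 mm, posts up to 74 mm, holding a grey angle grinder (370 mm long, 62 wide) upside down. Origin under it; x = forward, along the grinder to its disc (100 mm across, face up at z 75..87 mm, centre x 135 mm). The grinder is clamped square, centred on y = 0, but its place varies: -10..+10 mm along x and 0..12 mm up, NOT reported: find it by touch or sight.
- paddle_place (a point): Point of the cradle, at x -55, z 100 mm: here lies the paddle's upper face, behind the lever, if the grinder is in its lowest place (it may be up to 12 mm higher). Black paddle on top of the grinder, 178 mm long, 30 wide, 6 thick, hinged at its rear end 65 mm behind this point, sloping up forward by 0.10 rad at rest. Axes as the cradle's.
- lever_place (a point): Point of the cradle, at x 4, z 106 mm: here is the lever's pivot, on the paddle's upper face, if the grinder is in its lowest, middle place (it may be 10 mm forward or back, up to 12 mm higher). The lever is a dark steel tab standing across the paddle, 24 mm wide, 6 thick, its rounded tip 38 mm from the pivot, at rest leaning back 0.3 rad from upright. Axes as the cradle's.
- lever (a joint): Lock-off lever, rad: 0 at rest (locked: its toe meets the body, the paddle goes down only about 3 mm), growing as it is flipped forward to a solid stop at 1.1 (leaning 0.8 rad forward). The paddle is free beyond about 0.8. A spring (2 to 5 N, 15 mm above the paddle) swings it back once let go: keep it forward while the paddle goes down; pressing down on it at its stop also presses the paddle.
- paddle (a joint): Paddle switch, rad: 0 at rest (up), 0.10 fully squeezed (13 mm down at the lever). Sprung: at the lever about 4 N starts it and 9 N holds it fully down on a solid stop; more than 60 N breaks the switch. It springs up when let go.
- tub: Grey open plastic tub, fixed to the bench, in front of the disc: 160 mm (x) x 200 mm (y) x 100 mm high, wall 6 mm, rim at z = 100 mm, inner floor about 6 mm up. Origin at the centre of its underside; its -x wall (wall centre at x = -77 mm, 200 mm long) is the one next to the disc.
- catcher_tab (a point): Centre of the upright grip tab of the catcher (a loose steel hook-on basket, 220 g). Tab 8 mm thick (x) x 44 mm (y) x 46 mm tall (23 mm above and 23 mm below this point), free above z = -20 mm. Axes are the catcher's: x points from the lip over the basket, z up. It starts upright on the bench, this point 88 mm above it. Basket 70 (x) x 100 (y) x 60 mm high.
- catcher_slot (a point): Point 28 mm below the tab's centre: middle of the underside of the catcher's bent lip, which rests on the rim when hung. The slot is 13 mm wide (x, 6.5 mm either side of this point), between the basket's wall (60 mm deep) and the lip's outer leg (4 mm thick, 90 mm long in y, reaching 30 mm below this point). Same axes as catcher_tab.
- catcher_middle (a point): Middle of the catcher's basket, 41.5 mm in +x of catcher_slot and 30 mm below it.
- catcher: The whole catcher; origin at the centre of the basket's underside, 41.5 mm in +x and 60 mm below catcher_slot.
- bowl: Loose dark bowl, 100 mm across, 42 mm high (bystander; may change places with the catcher). Origin under its centre.
- mug: Loose ochre mug, 84 mm across, 82 mm high (bystander). Origin under its centre.
- mug2: Another such mug (bystander).
- shaker: Loose dark closed bottle, 54 mm across, 120 mm high (bystander).
- plate: Loose cream plate, 170 mm across, 20 mm high (bystander).
- stone: Loose grey rubbing stone 150 x 50 x 24 mm (bystander), long along its x.
Things that resemble listed ones, but are neither listed nor needed, are in the scene too. Leave any green look-alike of the catcher alone.

How it is judged:
By the outcome, as a careful person would: the job done as asked, in the order asked, and still so for the second after the job is handed in, with the robot touching nothing.
It also fails if it takes over 61 s, if anything falls off the work surface, if the arm or the gripper's body presses on something with over 40 N, if the wrist force passes 120 N, or if a joint passes its speed limit or range.

## Working session

There is one attempt and no reset: what is moved stays moved. The work goes in short steps, Python scripts to look and compute and a shell command to move; the robot and the scene stay as the last step left them, time stands still between calls to the robot, and variables do not carry over. Pictures are saved under pics/ and viewed, about 8 in all and at most 12, crops included, and the job is handed in when it is done.

```bash
mkdir -p pics
cat > h.py <<'E'
import numpy as np,cv2
from bench import arm,optics
from scipy.spatial.transform import Rotation as R
def cam(n):
    s=arm.read_state(); d=optics.get_image(n)
    if n=="wrist":
        T=np.eye(4);T[:3,:3]=R.from_rotvec(s["orientation"]).as_matrix();T[:3,3]=s["tcp_pos"]
        d["W"]=T@np.array(d["T_tool_cam"])
    else:
        T=np.eye(4);T[:3,:3]=cv2.Rodrigues(np.array(d["rvec"],float))[0];T[:3,3]=np.ravel(d["tvec"]);d["W"]=np.linalg.inv(T)
    d["K"]=np.array(d["K"],float);d["dist_coeffs"]=np.array(d["dist_coeffs"],float)
    return d
def ray(d,p):
    u=cv2.undistortPoints(np.array([[p]],float),d["K"],d["dist_coeffs"])[0,0]
    return d["W"][:3,3],d["W"][:3,:3]@np.array([u[0],u[1],1])
def onz(d,p,z):
    o,v=ray(d,p);return o+v*(z-o[2])/v[2]
def proj(d,X):
    T=np.linalg.inv(d["W"]);return cv2.projectPoints(np.array(X,float).reshape(-1,3),cv2.Rodrigues(T[:3,:3])[0],T[:3,3],d["K"],d["dist_coeffs"])[0][:,0]
def two(d1,p1,d2,p2):
    o1,v1=ray(d1,p1);o2,v2=ray(d2,p2);A=np.c_[v1,-v2];t=np.linalg.lstsq(A,o2-o1,rcond=None)[0]
    a,b=o1+v1*t[0],o2+v2*t[1];return (a+b)/2,np.linalg.norm(a-b)
def save(d,f,crop=None,k=1):
    im=d["image"][...,::-1]
    if crop:im=im[crop[1]:crop[3],crop[0]:crop[2]]
    cv2.imwrite("pics/"+f,cv2.resize(im,None,fx=k,fy=k,interpolation=cv2.INTER_CUBIC))
E
python3 - <<'E'
from h import *
import pickle
a=cam("top");b=cam("side");pickle.dump((a,b),open("v0.pkl","wb"))
im=np.vstack([cv2.resize(x["image"],(800,600)) for x in (a,)])
save(a,"top0.png",k=1.5);save(b,"side0.png",k=1.5)
print(a["W"],b["W"],R.from_rotvec(arm.read_state()["orientation"]).as_matrix())
E
```

```text
[[-0.01028411 -0.99085938  0.13450622  0.39197831]
 [-0.9998372   0.0081951  -0.01607536  0.03679972]
 [ 0.01482613 -0.13464964 -0.99078235  1.32286703]
 [ 0.          0.          0.          1.        ]] [[ 0.80000883 -0.37363841  0.46944671  0.05753126]
 [-0.59988284 -0.5127771   0.61416629 -0.65740212]
 [ 0.0112454  -0.77295148 -0.63436547  0.79479261]
 [ 0.          0.          0.          1.        ]] [[-4.51106989e-04 -9.18807061e-01  3.94706703e-01]
 [-8.59088975e-04  3.94706954e-01  9.18806662e-01]
 [-9.99999529e-01  7.53919291e-05 -9.67392082e-04]]
```

View pics/top0.png

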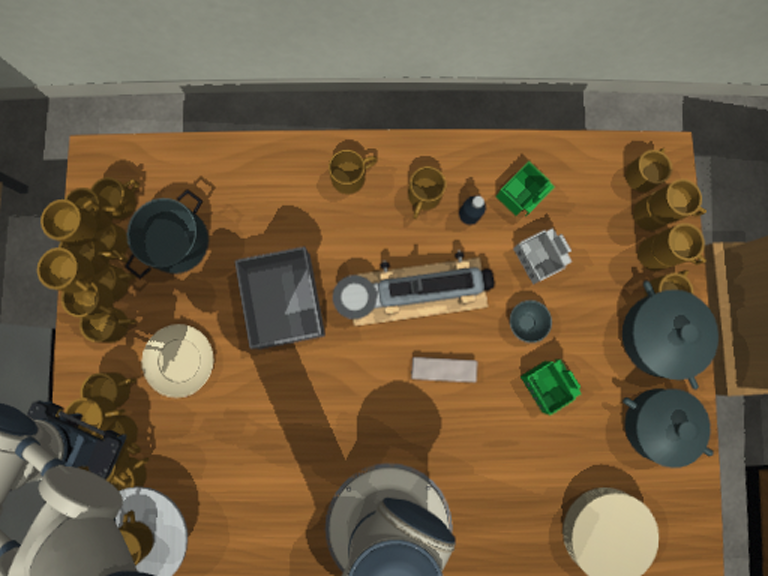

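View pics/side0.png

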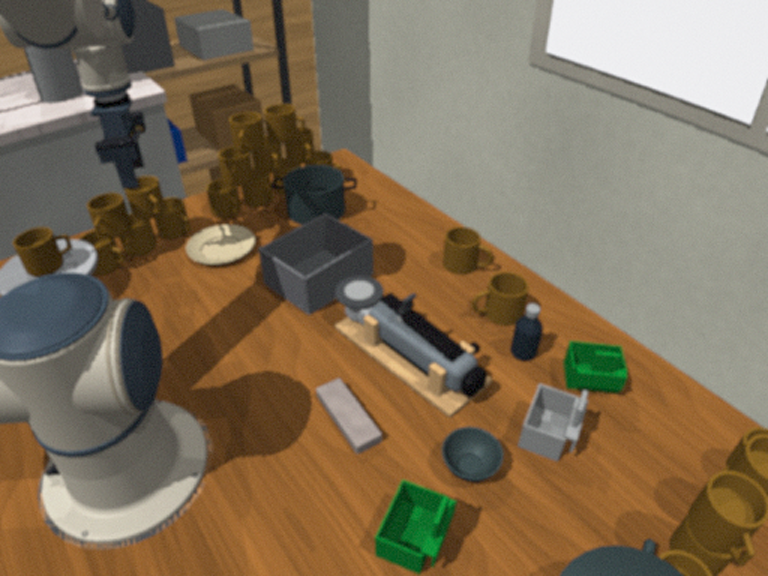

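Candidates for the catcher in the top view (768-px picture): steel/grey basket at (543,253), green look-alikes at (525,188) and (551,387). The steel one is right, with its lip and tab on the right side at about (565,245). The grinder runs from the disc (355,297) to its rear (490,280), and the tub is at (280,297). Next, one close crop as a check.

Run:
```python
from h import *
import pickle
a,b=pickle.load(open("v0.pkl","rb"))
def c(d,x,y,w,h,W,H): return cv2.resize(d["image"][y:y+h,x:x+w,::-1],(W,H),interpolation=cv2.INTER_CUBIC)
r1=np.hstack([c(a,335,145,50,50,400,300*4//3)[:300] if 0 else c(a,335,145,60,45,400,300),c(b,335,250,60,45,400,300)])
r2=np.hstack([c(a,150,160,190,75,0 or 800,300)])
cv2.imwrite("pics/c1.png",np.vstack([r1,r2]))
```

```text
(no output)
```

View pics/c1.png

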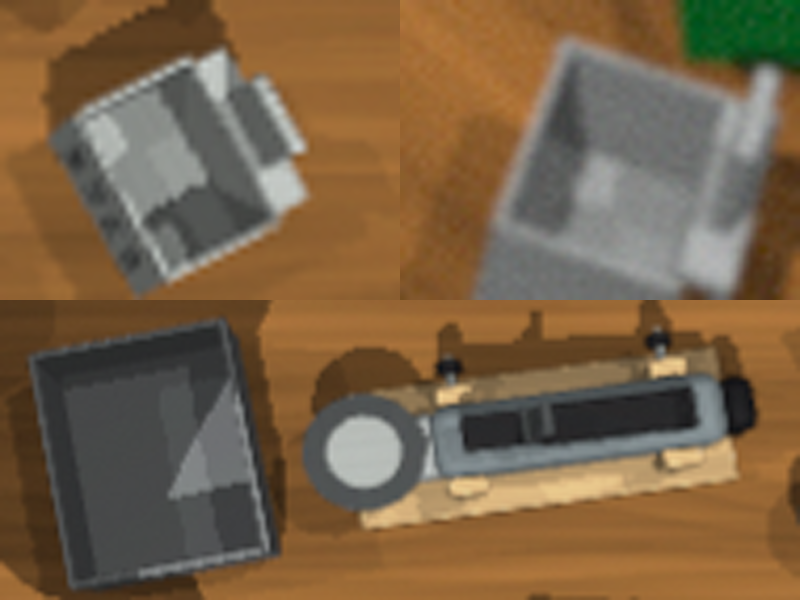

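Run:
```python
from h import *
import pickle
a,b=pickle.load(open("v0.pkl","rb"))
f=lambda p:(335+p[0]/6.667-.5,145+p[1]/6.667-.5)
g=lambda p:(150+p[0]/4.21-.5,160+p[1]/4-.5)
np.set_printoptions(precision=4,suppress=True)
t=[onz(a,f(p),.111) for p in((267,80),(300,150))]
print("tab",t,(t[0]+t[1])/2, np.degrees(np.arctan2(*(t[1]-t[0])[[1,0]])))
q=[onz(a,f(p),.060) for p in((190,62),(272,215),(160,280),(78,115))]
print("basket",np.array(q),np.mean(q,0))
u=[onz(a,g(p),.100) for p in((30,355),(225,320),(278,550),(72,588))]
print("tub",np.array(u),np.mean(u,0))
d=[u[0]-u[1],u[3]-u[2],u[1]-u[2],u[0]-u[3]]
print([ (np.linalg.norm(x),np.degrees(np.arctan2(x[1],x[0]))) for x in d])
dc=onz(a,g((364,452)),.093);print("disc",dc)
# cradle base corners z=12
c=[onz(a,g(p),.012) for p in((362,528),(738,478))]
print("cradle edge",c,np.degrees(np.arctan2(*(c[0]-c[1])[[1,0]])))
pe=[onz(a,g(p),.1) for p in((460,432),(697,395))];print("paddle axis",pe,np.degrees(np.arctan2(*(pe[0]-pe[1])[[1,0]])))
print("lever",onz(a,g((540,420)),.14))
```

```text
tab [array([ 0.6574, -0.3971,  0.111 ]), array([ 0.6212, -0.412 ,  0.111 ])] [ 0.6393 -0.4045  0.111 ] -157.55020071414364
basket [[ 0.6783 -0.3744  0.06  ]
 [ 0.5963 -0.4138  0.06  ]
 [ 0.5625 -0.3523  0.06  ]
 [ 0.6501 -0.313   0.06  ]] [ 0.6218 -0.3634  0.06  ]
tub [[0.3594 0.3308 0.1   ]
 [0.3868 0.1795 0.1   ]
 [0.2027 0.1385 0.1   ]
 [0.1734 0.2959 0.1   ]] [0.2806 0.2362 0.1   ]
[(np.float64(0.1537008992620769), np.float64(100.28582411834236)), (np.float64(0.16007079464626442), np.float64(100.54110289577893)), (np.float64(0.18865676742295778), np.float64(12.551515539030751)), (np.float64(0.18922560939544775), np.float64(10.61585283253021))]
disc [0.2792 0.0726 0.093 ]
cradle edge [array([0.2071, 0.077 , 0.012 ]), array([ 0.245 , -0.2338,  0.012 ])] 96.95500614021313
paddle axis [array([ 0.295 , -0.0015,  0.1   ]), array([ 0.3221, -0.1856,  0.1   ])] 98.3728438787916
lever [ 0.3067 -0.06    0.14  ]
```

```bash
python3 -m pendant '[[1,0,0,0,0,0,1],[1,0,0,0,0,0,1],[1,0,0,0,0,0,1],[1,0,0,0,0,0,1],[1,0,0,0,0,0,1],[1,0,0,0,0,0,1],[1,0,0,0,0,0,1],[1,0,0,0,0,0,1],[1,0,0,0,0,0,1],[1,0,0,0,0,0,1]]'
python3 -m pendant '[[1,0,0,0,0,0,1],[1,0,0,0,0,0,1],[1,0,0,0,0,0,1],[1,0,0,0,0,0,1],[1,0,0,0,0,0,1],[1,0,0,0,0,0,1],[0.8,0,0,0,0,0,1],[0,0,0,0,0,1,1],[0,0,0,0,0,1,1],[0,0,0,0,0,1,1]]'
```

```text
t: 1.1
tcp_pos: [0.2466, 0.574, 0.2385]
orientation: [0.186, 1.563, -0.187]
contact_force: [-0.6, -0.2, -0.6]
opening: 0.0913
t: 2.1
tcp_pos: [0.2753, 0.5039, 0.2385]
orientation: [0.916, 1.369, -0.918]
contact_force: [0.1, 0.1, 0.0]
opening: 0.0909
```

```bash
python3 -m pendant '[[0,0,0,0,0,1,1],[0,0,0,0,0,1,1],[0,0,0,0,0,1,1],[0,0,0,0,0,1,1],[0,0,0,0,0,1,1],[0,0,0,0,0,1,1],[0,0,0,0,0,1,1],[0,0,0,0,0,1,1],[0,0,0,0,0,1,1],[0,0,0,0,0,1,1]]'
python3 -m pendant '[[0,0,0,0,0,1,1],[0,0,0,0,0,1,1],[0,0,0,0,0,1,1],[0,0,0,0,0,1,1],[0,0,0,0,0,1,1],[0,0,0,0,0,1,1],[0,0,0,0,0,1,1],[0,0,0,0,0,1,1],[0,0,0,0,0,1,1],[0,0,0,0,0,1,1]]'
python3 -m pendant '[[0,0,0,0,0,1,1],[0,0,0,0,0,1,1],[0,0,0,0,0,1,1],[0,0,0,0,0,1,1],[0,0,0,0,0,1,1],[0,0,0,0,0,1,1],[0,0,0,0,0,1,1],[0,0,0,0,0,1,1],[0,0,0,0,0,1,1],[0,0,0,0,0,1,1]]'
python3 -m pendant '[[0,0,0,0,0,1,1],[0,0,0,0,0,1,1],[0,0,0,0,0,1,1],[0,0,0,0,0,1,1],[0,0,0,0,0,1,1],[0,0,0,0,0,1,1],[0,0,0,0,0,0,1]]'
```

```text
t: 3.1
tcp_pos: [0.3704, 0.2726, 0.2388]
orientation: [0.917, 1.369, -0.917]
contact_force: [0.5, 1.2, -0.5]
opening: 0.0915
t: 4.1
tcp_pos: [0.4655, 0.0414, 0.2388]
orientation: [0.917, 1.369, -0.918]
contact_force: [1.0, 0.9, -0.7]
opening: 0.0914
t: 5.1
tcp_pos: [0.5605, -0.1897, 0.2386]
orientation: [0.917, 1.369, -0.917]
contact_force: [-0.9, 0.5, 0.2]
opening: 0.0912
t: 5.8
tcp_pos: [0.6179, -0.33, 0.238]
orientation: [0.918, 1.368, -0.919]
contact_force: [-0.5, 0.4, 0.2]
opening: 0.0912
```

Run:
```python
from h import *
import pickle
w=cam("wrist");pickle.dump(w,open("w1.pkl","wb"))
save(w,"w1.png",k=1.5)
print(proj(w,[[.639,-.4045,.111],[.622,-.363,.06]]),R.from_rotvec(arm.read_state()["orientation"]).as_matrix(),w["W"])
```

```text
[[328.6102642  196.55299429]
 [280.68253463 183.58023373]] [[-7.99655063e-04  9.25364823e-01  3.79076911e-01]
 [ 4.41294391e-04  3.79077322e-01 -9.25364895e-01]
 [-9.99999583e-01 -5.72688209e-04 -7.11489406e-04]] [[ 3.78977793e-01 -8.87185351e-01 -2.63207115e-01  6.91455048e-01]
 [-9.25405706e-01 -3.63223016e-01 -1.08135656e-01 -3.00068012e-01]
 [ 3.33488061e-04  2.84554378e-01 -9.58659843e-01  3.84323490e-01]
 [ 0.00000000e+00  0.00000000e+00  0.00000000e+00  1.00000000e+00]]
```

View pics/w1.png

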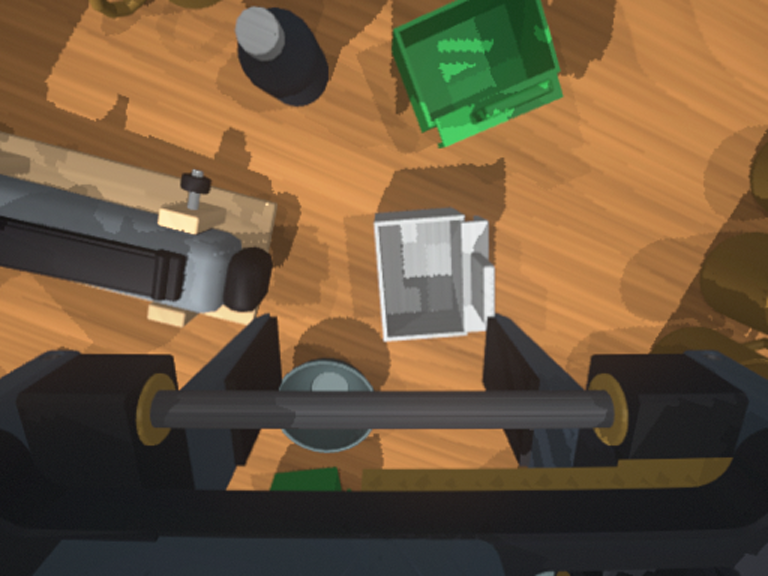

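Run:
```python
from h import *
import pickle
np.set_printoptions(precision=4,suppress=True)
w=pickle.load(open("w1.pkl","rb"))
P=lambda x,y,z:onz(w,(x/1.5-.17,y/1.5-.17),z)
t=(P(488,266,.111)+P(490.5,316,.111))/2
print("tab",t,P(488,266,.111)-P(490.5,316,.111))
q=np.array([P(376.5,219,.06),P(464,214,.06),P(468,333,.06),P(387,340,.06)]);print(q,q.mean(0))
for i,j in((0,3),(1,2),(0,1),(3,2)): v=q[i]-q[j];print(np.linalg.norm(v),np.degrees(np.arctan2(v[1],v[0])))
s=arm.read_state();T=R.from_rotvec(s["orientation"]).as_matrix()
for z in(.088-.0+.006,):print("tool move cm/2.5",T.T@(np.array([t[0],t[1],.097])-s["tcp_pos"])/.025)
```

```text
tab [ 0.6403 -0.4008  0.111 ] [0.0316 0.0176 0.    ]
[[ 0.6504 -0.3127  0.06  ]
 [ 0.6796 -0.3737  0.06  ]
 [ 0.5913 -0.4194  0.06  ]
 [ 0.5597 -0.359   0.06  ]] [ 0.6202 -0.3662  0.06  ]
0.10179869574068211 27.048358942237254
0.0994538741707618 27.394839532529932
0.06759146550466386 115.5847668242079
0.06817365224669782 117.56963777551793
tool move cm/2.5 [ 5.6387 -0.2441  3.0314]
```

The wrist view shows the steel catcher at about (425,275), with its tab top edge at (489,290). The bowl, shaker and green look-alike are clear of the grasp.

```bash
python3 -m pendant '[[-0.6,0,0,0,0,0,1],[0,0,0,0,-0.5,1,1],[0,0,0,0,0,1,1],[0,0,0,0,0,0.97,1],[0,0,0,1,0,0,1],[0,0,0,1,0,0,1],[0,0,0,1,0,0,1],[0,0,0,1,0,0,1],[0,0,0,1,0,0,1],[0,0,0,0.6,0,0,1]]'
python3 -m pendant '[[0,0,0,0,0,0,1],[0,0,0,0,0,0,-1],[0,0,0,0,0,0,-1],[0,0,0,0,0,0,-1],[0,0,0,0,0,0,-1],[0,0,0,0,0,0,-1],[0,0,0,0,0,0,-1],[0,0,0,0,0,0,-1]]' 40
```

```text
t: 6.85
tcp_pos: [0.6393, -0.3977, 0.0968]
orientation: [0.854, 1.4, -0.853]
contact_force: [0.2, -0.0, 0.1]
opening: 0.0914
t: 7.65
tcp_pos: [0.6402, -0.3993, 0.099]
orientation: [0.853, 1.397, -0.853]
contact_force: [-0.1, 0.2, 0.0]
opening: 0.0378
```

```bash
python3 -m pendant '[[0,0,0,0,0,0,-1],[0,0,0,0,0,0,-1],[0,0,0,0,0,0,-1],[0,0,0,0,0,0,-1],[0,0,0,0,0,0,-1],[0,0,0,0,0,0,-1]]'
```

```text
t: 8.25
tcp_pos: [0.6402, -0.3992, 0.0988]
orientation: [0.854, 1.397, -0.853]
contact_force: [-0.2, -0.1, -2.2]
opening: 0.0079
```

```bash
python3 -m pendant '[[0,0,0,-1,0,0,-1],[0,0,0,-1,0,0,-1],[0,0,0,-1,0,0,-1],[0,0,0,-1,0,0,-1],[0,0,0,-1,0,0,-1],[0,0,0,-1,0,0,-1],[0,0,0,-1,0,0,-1],[0,0,0,-0.3,0,0,-1],[0,0,0,0,0,0,-1]]'
python3 - <<'E'
from h import *
import pickle
np.set_printoptions(precision=4,suppress=True)
a,b=pickle.load(open("v0.pkl","rb"))
im=a["image"];H=cv2.cvtColor(im,cv2.COLOR_RGB2HSV)
x0,y0,x1,y1=150,155,222,240
m=np.zeros(im.shape[:2],np.uint8);sub=H[y0:y1,x0:x1]
m[y0:y1,x0:x1]=(sub[...,1]<75)*255
m=cv2.morphologyEx(m,cv2.MORPH_OPEN,np.ones((3,3)))
cs=max(cv2.findContours(m,0,cv2.CHAIN_APPROX_NONE)[0],key=cv2.contourArea)
h=cv2.convexHull(cs)[:,0]
pts=np.array([onz(a,p.astype(float),.1)[:2] for p in h])
r=cv2.minAreaRect((pts*1000).astype(np.float32));print("tub rim rect mm",r,cv2.boxPoints(r))
print("shadow check area",cv2.contourArea(cs))
# rim in side view: project rect corners for check
v=im.copy();
bp=np.c_[cv2.boxPoints(r)/1000,np.full(4,.1)]
for d,n in((a,"a"),(b,"b")):
    d["q"]=proj(d,bp)
A=a["image"].copy();B=b["image"].copy()
cv2.polylines(A,[np.int32(a["q"]*16)],1,(255,0,0),1,shift=4);cv2.polylines(B,[np.int32(b["q"]*16)],1,(255,0,0),1,shift=4)
ca=cv2.resize(A[150:240,140:230],(400,400),interpolation=3 and 2);cb=cv2.resize(B[140:210,165:255],(514,400),interpolation=2)
ga=cv2.resize(B[180:270,215:335],(533,400),interpolation=2)
cv2.imwrite("pics/tub.png",cv2.resize(np.vstack([np.hstack([ca,cb])[...,::-1][:, :800],]),(800,350)))
E
```

```text
t: 9.15
tcp_pos: [0.6405, -0.3995, 0.2821]
orientation: [0.853, 1.395, -0.853]
contact_force: [0.9, -0.8, -2.7]
opening: 0.0078
tub rim rect mm ((522.7084350585938, 237.04501342773438), (204.8196258544922, 167.158203125), 10.700089454650879) [[406.5613 300.1566]
 [437.5973 135.9049]
 [638.8556 173.9334]
 [607.8196 338.1851]]
shadow check area 2961.0
```

View pics/tub.png

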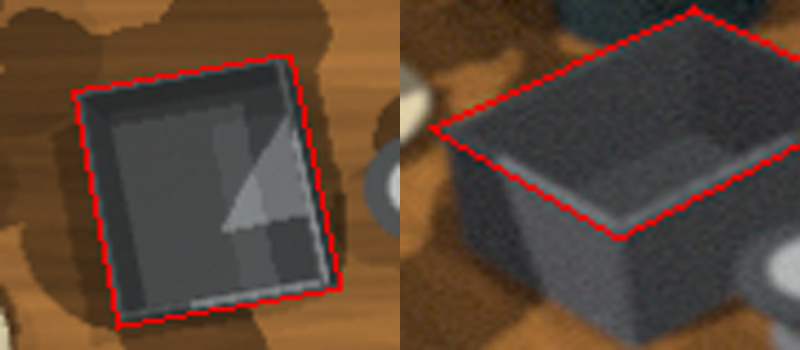

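Correction: my first tub and grinder numbers missed the crop panel's row offset. The overlay shows the tub rim at about (0.523, 0.237), yaw 100.7°, and this agrees with the side view. I'll move above the wall and look closer.

```bash
python3 -m pendant '[[1,0,0,0,0,0,-1],[1.0,0,0,0,0,0,-1],[0,0,0,0,0,-1,-1],[0,0,0,0,0,-1,-1],[0,0,0,0,0,-1,-1],[0,0,0,0,0,-1,-1],[0,0,0,0,0,-1,-1],[0,0,0,0,0,-1,-1],[0,0,0,0,0,-1,-1],[0,0,0,0,0,-1,-1]]'
python3 -m pendant '[[0,0,0,0,0,-1,-1],[0,0,0,0,0,-1,-1],[0,0,0,0,0,-1,-1],[0,0,0,0,0,-1,-1],[0,0,0,0,0,-1,-1],[0,0,0,0,0,-1,-1],[0,0,0,0,0,-1,-1],[0,0,0,0,0,-1,-1],[0,0,0,0,0,-1,-1],[0,0,0,0,0,-1,-1]]'
python3 -m pendant '[[0,0,0,0,0,-1,-1],[0,0,0,0,0,-1,-1],[0,0,0,0,0,-1,-1],[0,0,0,0,0,-1,-1],[0,0,0,0,0,0,-1],[0,0,0,0,0,0,-1]]'
python3 - <<'E'
from h import *
import pickle
np.set_printoptions(precision=4,suppress=True)
w=cam("wrist");pickle.dump(w,open("w2.pkl","wb"));save(w,"w2.png",k=1.5)
print(R.from_rotvec(arm.read_state()["orientation"]).as_matrix())
c=np.array([.5227,.237]);x=np.array([-.1857,.9826]);y=np.array([-.9826,-.1857])
for s in(-80,-74):
  print(proj(w,[[*(c+s/1000*x+t/1000*y),.1] for t in(-100,100)])*1.5)
E
```

```text
t: 10.15
tcp_pos: [0.6005, -0.2018, 0.2795]
orientation: [1.065, 1.298, -1.066]
contact_force: [-0.0, 0.8, -1.6]
opening: 0.0078
t: 11.15
tcp_pos: [0.5521, 0.0432, 0.2797]
orientation: [1.064, 1.297, -1.066]
contact_force: [0.7, 0.1, -2.4]
opening: 0.0076
t: 11.75
tcp_pos: [0.5332, 0.1404, 0.2801]
orientation: [1.063, 1.297, -1.065]
contact_force: [-0.9, -0.8, -3.0]
opening: 0.0083
[[-0.0016  0.9811  0.1937]
 [-0.0005  0.1937 -0.9811]
 [-1.     -0.0016  0.0002]]
[[359.1805 120.7152]
 [360.4692 367.5316]]
[[350.98   120.647 ]
 [353.5395 367.4688]]
```

View pics/w2.png

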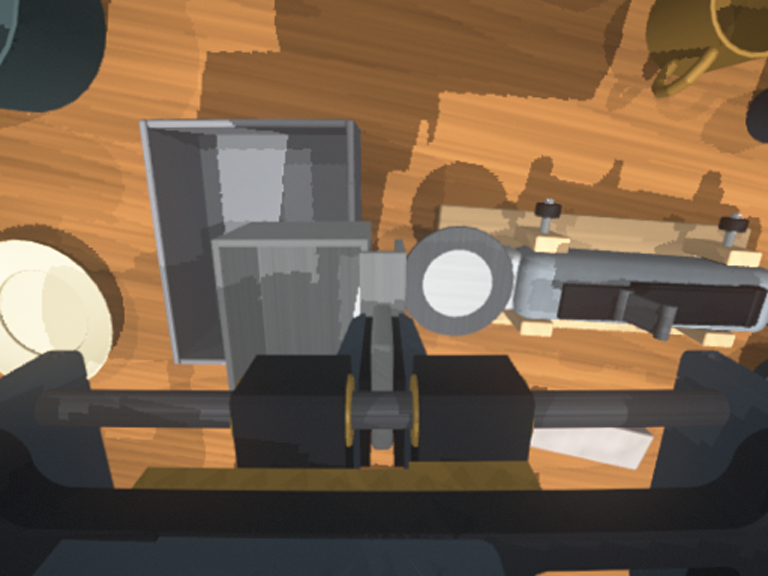

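The picture shows the tub rim's near wall as a strip from (347–359,122) down to (354–361,222), with the catcher held level at (290,300). The disc is at (459,282), the lever at about (665,320) and the paddle between (560,305) and (765,305).

Run:
```python
from h import *
import pickle
np.set_printoptions(precision=4,suppress=True)
w=pickle.load(open("w2.pkl","rb"))
g=cv2.cvtColor(w["image"],cv2.COLOR_RGB2HSV)
for r in(90,105,120,135):
  print(r,[tuple(int(v) for v in g[r,c,1:]) for c in range(228,246)])
for r in(100,130,160,200):
  print(r,[(c,*[int(v) for v in g[r,c,1:]]) for c in range(90,130)][ (0 if r<140 else 6):(26 if r<140 else 36)])
s=arm.read_state();T=R.from_rotvec(s["orientation"]).as_matrix();print(s["tcp_pos"])
P=lambda x,y,z:T.T@(onz(w,(x,y),z)-s["tcp_pos"])
for n,p,z in(("outer",(239,81),.1),("outer2",(240,147),.1),("in",(231.5,82),.1),("left",(94,82),.1),("left2",(117.5,241),.1),("disc",(306,188),.09),):print(n,P(*p,z),onz(w,p,z))
```

```text
90 [(6, 82), (6, 82), (6, 84), (5, 98), (4, 116), (6, 123), (6, 125), (5, 107), (6, 80), (10, 78), (7, 78), (12, 83), (69, 104), (143, 128), (149, 127), (150, 126), (146, 126), (146, 124)]
105 [(3, 82), (6, 82), (3, 83), (3, 91), (7, 112), (8, 123), (10, 127), (5, 110), (6, 81), (6, 79), (6, 80), (7, 78), (46, 89), (143, 116), (145, 118), (148, 117), (147, 116), (145, 118)]
120 [(6, 92), (5, 93), (5, 93), (3, 93), (5, 109), (8, 122), (8, 124), (7, 116), (11, 96), (9, 82), (6, 79), (13, 80), (39, 86), (137, 108), (145, 107), (144, 108), (142, 108), (143, 107)]
135 [(8, 94), (6, 92), (8, 93), (8, 97), (7, 110), (4, 119), (6, 124), (4, 119), (5, 99), (9, 81), (10, 80), (9, 82), (33, 86), (124, 111), (143, 123), (144, 122), (141, 123), (142, 124)]
100 [(90, 154, 202), (91, 153, 206), (92, 154, 207), (93, 156, 209), (94, 149, 209), (95, 56, 182), (96, 6, 184), (97, 7, 182), (98, 5, 169), (99, 7, 141), (100, 3, 91), (101, 10, 80), (102, 10, 78), (103, 10, 80), (104, 10, 80), (105, 6, 79), (106, 6, 80), (107, 6, 79), (108, 10, 79), (109, 6, 79), (110, 6, 79), (111, 9, 81), (112, 10, 79), (1
[... 1014 characters left out ...]
 150, 191), (104, 151, 193), (105, 150, 195), (106, 150, 197), (107, 152, 199), (108, 149, 199), (109, 90, 175), (110, 6, 159), (111, 6, 166), (112, 5, 151), (113, 7, 112), (114, 14, 74), (115, 15, 70), (116, 14, 71), (117, 11, 71), (118, 11, 72), (119, 11, 71), (120, 7, 69), (121, 11, 71), (122, 14, 71), (123, 11, 70), (124, 11, 70), (125, 11, 70)]
[0.5334 0.14   0.2804]
outer [ 0.1802  0.1074 -0.017 ] [0.6352 0.1774 0.1   ]
outer2 [ 0.1803  0.0349 -0.0168] [0.5641 0.1631 0.1   ]
in [ 0.1802  0.1063 -0.0253] [0.6326 0.1853 0.1   ]
left [ 0.1802  0.1074 -0.1781] [0.604  0.3354 0.1   ]
left2 [ 0.1805 -0.0871 -0.1782] [0.4132 0.2979 0.1   ]
disc [ 0.1904 -0.0178  0.0649] [0.5283 0.0727 0.09  ]
```

```bash
python3 -m pendant '[[0,0,0,0,0,-0.91,-1],[0,0,0,1,0,0,-1],[0,0,0,1,0,0,-1],[0,0,0,0.7,0,0,-1],[0,0,0,0,0,0,-1],[0,0,0,0,0,0,-1]]'
python3 - <<'E'
from h import *
import pickle
np.set_printoptions(precision=4,suppress=True)
w=cam("wrist");b=cam("side");pickle.dump((w,b),open("w3.pkl","wb"))
s=arm.read_state();T=R.from_rotvec(s["orientation"]).as_matrix()
print(s["tcp_pos"],T)
v=lambda d,x,y,ww,h:cv2.resize(d["image"][y:y+h,x:x+ww,::-1],(400,400),interpolation=2)
cv2.imwrite("pics/w3.png",np.hstack([v(w,90,60,200,200),v(b,160,110,120,120)]))
g=cv2.cvtColor(w["image"],cv2.COLOR_RGB2HSV)
for r in(40,60,75,90,100):print(r,[(c,int(g[r,c,2])) for c in range(238,268)])
for y in(.06,.09):print(proj(w,[s["tcp_pos"]+T@[s["tcp_pos"][2]-.1,y,z] for z in(-.003,.003)]))
E
```

```text
t: 12.4
tcp_pos: [0.5297, 0.162, 0.2141]
orientation: [1.065, 1.295, -1.066]
contact_force: [0.0, 0.1, -1.9]
opening: 0.0079
[0.5301 0.1624 0.2149] [[ 0.0014  0.9812  0.1928]
 [ 0.0002  0.1928 -0.9812]
 [-1.      0.0015  0.0001]]
40 [(238, 145), (239, 145), (240, 145), (241, 146), (242, 146), (243, 147), (244, 148), (245, 146), (246, 145), (247, 146), (248, 145), (249, 144), (250, 145), (251, 145), (252, 145), (253, 144), (254, 143), (255, 142), (256, 142), (257, 141), (258, 140), (259, 137), (260, 137), (261, 136), (262, 136), (263, 136), (264, 135), (265, 135), (266, 135), (267, 135)]
60 [(238, 145), (239, 144), (240, 144), (241, 144), (242, 144), (243, 144), (244, 142), (245, 141), (246, 140), (247, 140), (248, 141), (249, 139), (250, 140), (251, 139), (252, 140), (253, 139), (254, 139), (255, 139), (256, 139), (257, 140), (258, 140), (259, 139), (260, 139), (261, 139), (262, 138), (263, 138), (264, 137), (265, 138), (266, 136), (267, 136)]
75 [(238, 121), (239, 122), (240, 121), (241, 122), (242, 121), (243, 121), (244, 121), (245, 122), (246, 122), (247, 117), (248, 104), (249, 
[... 312 characters left out ...]
, (246, 85), (247, 85), (248, 83), (249, 90), (250, 111), (251, 120), (252, 125), (253, 128), (254, 124), (255, 108), (256, 114), (257, 132), (258, 134), (259, 134), (260, 134), (261, 134), (262, 132), (263, 133), (264, 133), (265, 132), (266, 133), (267, 131)]
100 [(238, 85), (239, 85), (240, 86), (241, 85), (242, 85), (243, 84), (244, 86), (245, 86), (246, 85), (247, 86), (248, 84), (249, 89), (250, 112), (251, 121), (252, 127), (253, 128), (254, 122), (255, 109), (256, 115), (257, 124), (258, 124), (259, 125), (260, 125), (261, 126), (262, 126), (263, 127), (264, 127), (265, 127), (266, 127), (267, 127)]
[[250.2343 128.8206]
 [256.793  128.8208]]
[[250.105   94.3843]
 [256.877   94.3844]]
```

View pics/w3.png

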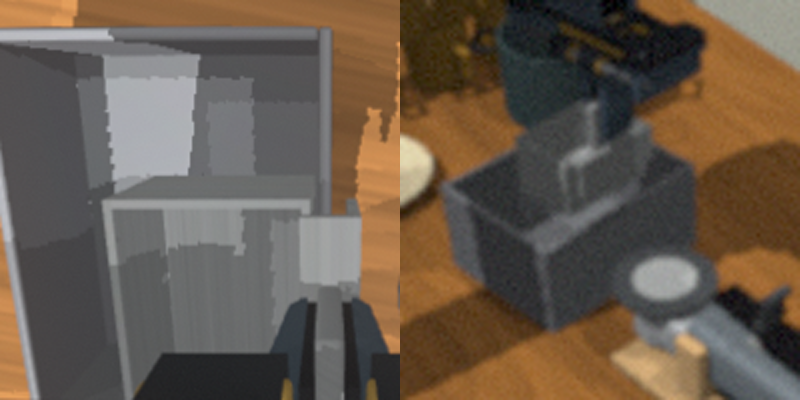

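```bash
python3 -m pendant '[[0,0,0,0,0,-0.03,-1],[0,0,0,0.5,0,0,-1],[0,0,0,0.5,0,0,-1],[0,0,0,0,0,0,-1]]'; python3 -m pendant '[[0,0,0,0.5,0,0,-1],[0,0,0,0.5,0,0,-1],[0,0,0,0.3,0,0,-1],[0,0,0,0,0,0,-1]]'
```

```text
t: 12.9
tcp_pos: [0.5281, 0.1632, 0.1868]
orientation: [1.063, 1.297, -1.067]
contact_force: [0.1, -0.2, -2.5]
opening: 0.0081
t: 13.3
tcp_pos: [0.5286, 0.1632, 0.155]
orientation: [1.063, 1.296, -1.066]
contact_force: [0.7, -0.4, -1.8]
opening: 0.0077
```

```bash
python3 -m pendant '[[0,0,0,0.25,0,0,-1],[0,0,0,0.25,0,0,-1],[0,0,0,0.08,0,0,-1],[0,0,0,0,0,0,-1]]'; python3 -m pendant '[[0,0,0,0.08,0,0,-1],[0,0,0,0.0,0,0,-1],[0,0,0,0,0,0,-1]]'
```

```text
t: 13.7
tcp_pos: [0.5292, 0.1634, 0.1416]
orientation: [1.064, 1.295, -1.065]
contact_force: [-0.5, -0.1, -1.2]
opening: 0.0076
t: 14.0
tcp_pos: [0.5294, 0.1634, 0.14]
orientation: [1.065, 1.295, -1.064]
contact_force: [0.1, 0.1, -1.9]
opening: 0.008
```

```bash
python3 -m pendant '[[0,0,0,0.08,0,0,-1],[0,0,0,0,0,0,-1]]'; python3 -m pendant '[[0,0,0,0.08,0,0,-1],[0,0,0,0,0,0,-1],[0,0,0,0,0,0,-1]]'
```

```text
t: 14.2
tcp_pos: [0.5296, 0.1634, 0.1387]
orientation: [1.065, 1.294, -1.064]
contact_force: [-2.9, -0.2, 11.6]
opening: 0.0078
t: 14.5
tcp_pos: [0.5299, 0.1635, 0.1382]
orientation: [1.066, 1.293, -1.063]
contact_force: [-9.3, -2.9, 38.5]
opening: 0.0078
```

```bash
python3 -m pendant '[[0,0,0,-0.06,0,0,-1],[0,0,0,-0.03,0,0,-1],[0,0,0,0,0,0,-0.4],[0,0,0,0,0,0,-0.4],[0,0,0,0,0,0,-0.4],[0,0,0,0,0,0,-0.4],[0,0,0,0,0,0,-0.4]]'; python3 -m pendant '[[0,0,0,-0.4,0,0,-0.4],[0,0,0,-1,0,0,-0.4],[0,0,0,-1,0,0,-0.4],[0,0,0,-1,0,0,-0.4],[0,0,0,-1,0,0,-1],[0,0,0,0,0,1,-1],[0,0,0,0,0,1,-1],[0,0,0,0,0,1,-1],[0,0,0,0,0,0,-1]]'
python3 - <<'E'
from h import *
import pickle
np.set_printoptions(precision=4,suppress=True)
w=cam("wrist");b=cam("side");a=cam("top");pickle.dump((w,b,a),open("w4.pkl","wb"))
s=arm.read_state();print(s["tcp_pos"],R.from_rotvec(s["orientation"]).as_matrix())
im=cv2.resize(w["image"][:256,80:500,::-1],(800,488),interpolation=2)
im[:170,:270]=cv2.resize(b["image"][130:214,180:313,::-1],(270,170),interpolation=2)
cv2.imwrite("pics/w4.png",im)
E
```

```text
t: 15.2
tcp_pos: [0.5293, 0.1634, 0.1381]
orientation: [1.065, 1.295, -1.065]
contact_force: [0.0, 0.2, 0.6]
opening: 0.0271
t: 16.1
tcp_pos: [0.5444, 0.0876, 0.249]
orientation: [1.066, 1.293, -1.066]
contact_force: [0.4, -0.2, 1.2]
opening: 0.0005
[0.5437 0.0902 0.2486] [[ 0.0002  0.9812  0.1931]
 [ 0.0003  0.1931 -0.9812]
 [-1.      0.0003 -0.0002]]
```

View pics/w4.png

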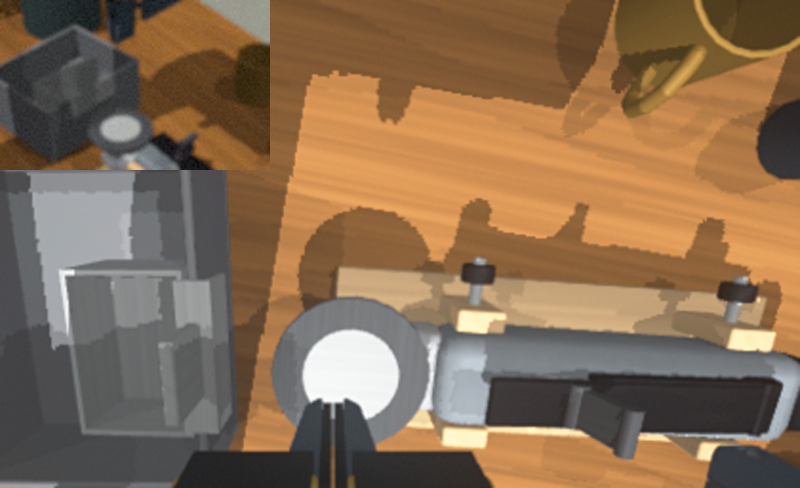

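The catcher hangs on the rim (crop (195,350)) and has been released. The disc is at (350,373), the paddle spans (487,404) to (774,406), and the lever base is at (577,410) with its tip at (628,435).

Run:
```python
from h import *
import pickle
np.set_printoptions(precision=4,suppress=True)
w,b,a=pickle.load(open("w4.pkl","rb"))
f=lambda p:(80+p[0]/1.905-.25,p[1]/1.905-.25)
for h in(0,.006,.012):
  dc=onz(w,f((350,373)),.088+h);pf=onz(w,f((487,404)),.111+h);pr=onz(w,f((774,406)),.0935+h);lp=onz(w,f((577,410)),.106+h)
  tip=onz(w,f((628,435)),.106+.036+h)
  print(h,"disc",dc,"pf",pf,"pr",pr,"lev",lp,"tip",tip,"len",np.linalg.norm(pf-pr),"yaw",np.degrees(np.arctan2(*(pf-pr)[[1,0]])),np.degrees(np.arctan2(*(dc-pr)[[1,0]])))
# cradle base edge far long side z=.012
e=[onz(w,f(p),.012) for p in((340,268),(765,300))];print("base",e,np.linalg.norm(e[0]-e[1]),np.degrees(np.arctan2(*(e[0]-e[1])[[1,0]])))
# lever tip triangulation: side picture search window
g=b["image"]
x=proj(b,[onz(w,f((628,435)),.106+.036+h) for h in(0,.006,.012)]);print("tip in side",x)
x=proj(b,[onz(w,f((577,410)),.106+h) for h in(0,.006,.012)]);print("pivot in side",x)
cv2.imwrite("pics/s5.png",cv2.resize(g[180:260,215:322,::-1],(802,600),interpolation=2)[:, :800])
```

```text
0 disc [0.5287 0.0731 0.088 ] pf [ 0.5325 -0.0055  0.111 ] pr [ 0.5597 -0.1899  0.0935] lev [ 0.5374 -0.0608  0.106 ] tip [ 0.5397 -0.0717  0.142 ] len 0.18724633841928778 yaw 98.39406215754582 96.71784226104735
0.006 disc [0.5306 0.0737 0.094 ] pf [ 0.5344 -0.0032  0.117 ] pr [ 0.561  -0.1841  0.0995] lev [ 0.5392 -0.0574  0.112 ] tip [ 0.5416 -0.0676  0.148 ] len 0.1836713863510387 yaw 98.35396399816986 96.72540729308932
0.012 disc [0.5324 0.0743 0.1   ] pf [ 0.5363 -0.001   0.123 ] pr [ 0.5622 -0.1783  0.1055] lev [ 0.5409 -0.054   0.118 ] tip [ 0.5436 -0.0634  0.154 ] len 0.18009716456889133 yaw 98.31225921363396 96.73328591984432
base [array([0.5814, 0.0887, 0.012 ]), array([ 0.6204, -0.2259,  0.012 ])] 0.3170222439776716 97.0570408237902
tip in side [[271.9912 199.903 ]
 [271.6885 197.1767]
 [271.3855 194.4482]]
pivot in side [[268.6109 207.8362]
 [268.4204 205.3572]
 [268.2295 202.8735]]
```

View pics/s5.png

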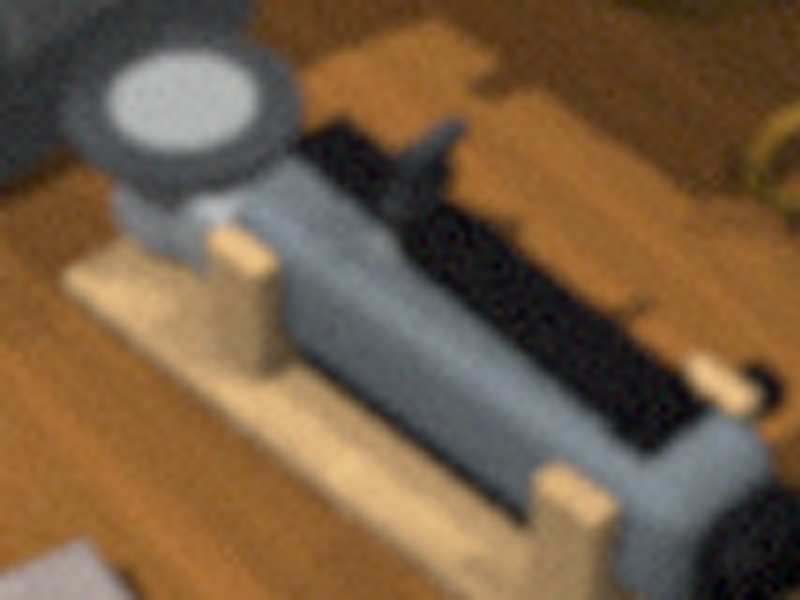

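```bash
python3 -m pendant '[[0.51,0,0,0,0,0,-1],[0,0,0,0,-0.75,1,-1],[0,0,0,0,0,1,-1],[0,0,0,0,0,1,-1],[0,0,0,0,0,1,-1],[0,0,0,0,0,1,-1],[0,0,0,0,0,1,-1],[0,0,0,0,0,1,-1],[0,0,0,0,0,0.44,-1],[0,0,0,0,0,0,-1]]' 40; python3 -m pendant '[[0,0,0,1,0,0,-1],[0,0,0,1,0,0,-1],[0,0,0,1,0,0,-1],[0,0,0,0.7,0,0,-1],[0,0,0,0,0,0,-1],[0,0,0,0,0,0,-1]]'
python3 - <<'E'
from h import *
s=arm.read_state();T=R.from_rotvec(s["orientation"]).as_matrix();print(s["tcp_pos"],T)
w=cam("wrist");b=cam("side")
im=cv2.resize(w["image"][60:320,130:480,::-1],(600,446),interpolation=2)
im[:200,:260]=cv2.resize(b["image"][170:240,215:306,::-1],(260,200),interpolation=2)
cv2.imwrite("pics/w6.png",im)
E
```

```text
t: 17.25
tcp_pos: [0.5483, -0.0973, 0.2482]
orientation: [1.118, 1.265, -1.118]
contact_force: [0.3, 1.4, 0.3]
opening: 0.0005
t: 17.85
tcp_pos: [0.5482, -0.0961, 0.1561]
orientation: [1.117, 1.266, -1.117]
contact_force: [-0.0, -0.1, -0.6]
opening: 0.0008
[ 0.54824029 -0.09608607  0.1561488 ] [[-1.56912147e-04  9.92282690e-01  1.23996121e-01]
 [ 2.26026746e-04  1.23996155e-01 -9.92282673e-01]
 [-9.99999962e-01 -1.27674765e-04 -2.43738930e-04]]
```

View pics/w6.png

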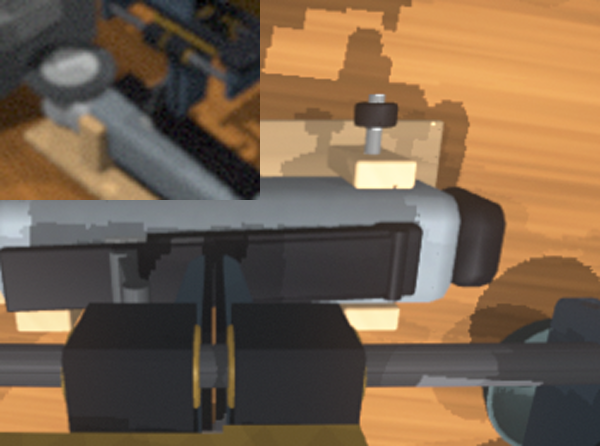

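The fingers are shut behind the lever, over the paddle (fingertips near (215,290), lever at (130,285)). Now the sweep forward.

```bash
python3 -m pendant '[[0,0,0,0,0,-0.3,-1],[0,0,0,0,0,-0.3,-1],[0,0,0,0,0,-0.3,-1],[0,0,0,0,0,0,-1]]'; python3 -m pendant '[[0,0,0,0,0,-0.3,-1],[0,0,0,0,0,-0.2,-1],[0,0,0,0,0,0,-1]]'; python3 -m pendant '[[0,0,0,0,0,-0.1,-1],[0,0,0,0,0,-0.1,-1],[0,0,0,0,0,0,-1]]'
```

```text
t: 18.35
tcp_pos: [0.5453, -0.0737, 0.156]
orientation: [1.117, 1.265, -1.117]
contact_force: [-0.2, -1.4, -0.1]
opening: 0.0006
t: 18.65
tcp_pos: [0.5437, -0.0617, 0.1556]
orientation: [1.118, 1.265, -1.118]
contact_force: [0.4, -1.2, 1.0]
opening: 0.0006
t: 18.95
tcp_pos: [0.5431, -0.0573, 0.1556]
orientation: [1.118, 1.265, -1.118]
contact_force: [-0.1, -2.3, -0.2]
opening: 0.0002
```

```bash
python3 -m pendant '[[0,0,0,0,0,-0.12,-1],[0,0,0,0,0,-0.12,-1],[0,0,0,0,0,0,-1]]'; python3 -m pendant '[[0,0,0,0,0,-0.1,-1],[0,0,0,0,0,0,-1]]'
```

```text
t: 19.25
tcp_pos: [0.5424, -0.0511, 0.1557]
orientation: [1.118, 1.265, -1.118]
contact_force: [-0.1, -2.3, 0.3]
opening: -0.0001
t: 19.45
tcp_pos: [0.5421, -0.0487, 0.1557]
orientation: [1.118, 1.265, -1.118]
contact_force: [0.9, -1.4, 0.6]
opening: 0.0005
```

```bash
python3 -m pendant '[[0,0,0,0,0,-0.1,-1],[0,0,0,0,0,0,-1]]'; python3 -m pendant '[[0,0,0,0,0,-0.1,-1],[0,0,0,0,0,0,-1]]'; python3 -m pendant '[[0,0,0,0,0,-0.1,-1],[0,0,0,0,0,0,-1]]'
```

```text
t: 19.65
tcp_pos: [0.5418, -0.0463, 0.1557]
orientation: [1.118, 1.265, -1.118]
contact_force: [0.0, -1.0, 1.6]
opening: 0.0004
t: 19.85
tcp_pos: [0.5416, -0.0441, 0.1558]
orientation: [1.117, 1.265, -1.118]
contact_force: [-0.1, -4.3, 1.6]
opening: 0.0006
t: 20.05
tcp_pos: [0.5416, -0.0427, 0.1558]
orientation: [1.116, 1.263, -1.118]
contact_force: [0.5, -16.2, -1.4]
opening: 0.0003
```

```bash
python3 -m pendant '[[0,0,0,0.1,0,0,-1],[0,0,0,0.1,0,-0.01,-1],[0,0,0,0,0,0,-1]]'; python3 -m pendant '[[0,0,0,0.1,0,-0.02,-1],[0,0,0,0,0,0,-1]]'; python3 -m pendant '[[0,0,0,0.1,0,-0.02,-1],[0,0,0,0,0,0,-1]]'
```

```text
t: 20.35
tcp_pos: [0.5414, -0.0418, 0.1507]
orientation: [1.117, 1.264, -1.118]
contact_force: [0.8, -8.2, 3.3]
opening: 0.0007
t: 20.55
tcp_pos: [0.5414, -0.0412, 0.1482]
orientation: [1.117, 1.264, -1.118]
contact_force: [0.9, -7.6, 4.1]
opening: 0.0005
t: 20.75
tcp_pos: [0.5413, -0.0407, 0.1458]
orientation: [1.117, 1.264, -1.118]
contact_force: [0.7, -7.3, 4.7]
opening: 0.0006
```

```bash
python3 -m pendant '[[0,0,0,0.1,0,-0.02,-1],[0,0,0,0,0,0,-1]]'; python3 -m pendant '[[0,0,0,0.1,0,-0.01,-1],[0,0,0,0,0,0,-1]]';  python3 -m pendant '[[0,0,0,0.06,0,0,-1],[0,0,0,0,0,0,-1]]'
```

```text
t: 20.95
tcp_pos: [0.5413, -0.0402, 0.1434]
orientation: [1.117, 1.264, -1.118]
contact_force: [-1.0, -7.9, 5.9]
opening: 0.0004
t: 21.15
tcp_pos: [0.5414, -0.0398, 0.1412]
orientation: [1.118, 1.264, -1.117]
contact_force: [-2.5, -6.2, 12.5]
opening: 0.0003
t: 21.35
tcp_pos: [0.5415, -0.0397, 0.1404]
orientation: [1.118, 1.263, -1.117]
contact_force: [-4.8, -3.6, 26.3]
opening: 0.0005
```

```bash
python3 -m pendant '[[0,0,0,0,0,0,-1],[0,0,0,0,0,0,-1],[0,0,0,0,0,0,-1],[0,0,0,0,0,0,-1],[0,0,0,0,0,0,-1],[0,0,0,0,0,0,-1],[0,0,0,0,0,0,-1],[0,0,0,0,0,0,-1]]'; python3 -m pendant '[[0,0,0,0,0,0,-1],[0,0,0,0,0,0,-1],[0,0,0,0,0,0,-1],[0,0,0,0,0,0,-1],[0,0,0,0,0,0,-1],[0,0,0,0,0,0,-1],[0,0,0,0,0,0,-1],[0,0,0,0,0,0,-1]]'
python3 - <<'E'
from h import *
b=cam("side");w=cam("wrist")
im=np.hstack([cv2.resize(b["image"][160:250,205:325,::-1],(400,300),interpolation=2),cv2.resize(w["image"][90:240,100:300,::-1],(400,300),interpolation=2)])
cv2.imwrite("pics/p7.png",im)
E
```

```text
t: 22.15
tcp_pos: [0.5415, -0.0397, 0.1405]
orientation: [1.118, 1.263, -1.117]
contact_force: [-4.5, -3.4, 23.5]
opening: 0.0005
t: 22.95
tcp_pos: [0.5415, -0.0397, 0.1405]
orientation: [1.118, 1.263, -1.117]
contact_force: [-5.4, -2.4, 23.8]
opening: 0.0001
```

View pics/p7.png

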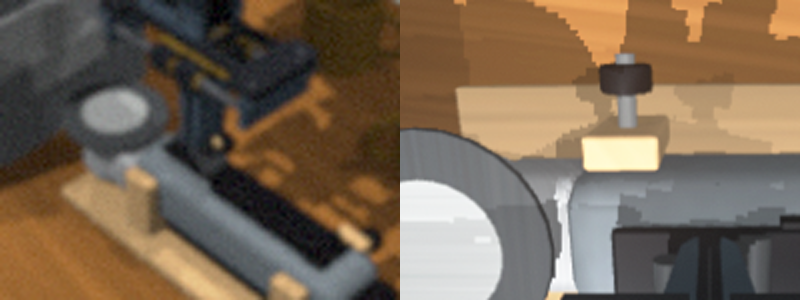

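The paddle is down level with the body, the lever shows leaning forward of the fingers at (660,265), and the hold ran 1.6 s at about 24 N. Releasing now.

```bash
python3 -m pendant '[[0,0,0,-0.4,0,0,-1],[0,0,0,-0.6,0,0,-1],[0,0,0,-1,0,0,-1],[0,0,0,-1,0,0,-1],[0,0,0,-1,0,0,-1],[0,0,0,-1,0,0,-1],[0,0,0,-1,0,1,-1],[0,0,0,0,0,1,-1],[0,0,0,0,0,1,-1],[0,0,0,0,0,0,-1]]'
python3 - <<'E'
from h import *
b=cam("side");w=cam("wrist");t=cam("top")
im=np.hstack([cv2.resize(b["image"][130:255,180:346,::-1],(400,300),interpolation=2),cv2.resize(w["image"][60:270,0:280,::-1],(400,300),interpolation=2)])
im=np.vstack([im,cv2.resize(t["image"][80:290,80:430,::-1],(800,300),interpolation=2)])
cv2.imwrite("pics/f8.png",im)
E
```

```text
t: 24.05
tcp_pos: [0.5504, -0.116, 0.2891]
orientation: [1.119, 1.264, -1.119]
contact_force: [-0.1, 0.8, -0.4]
opening: 0.0007
```

View pics/f8.png

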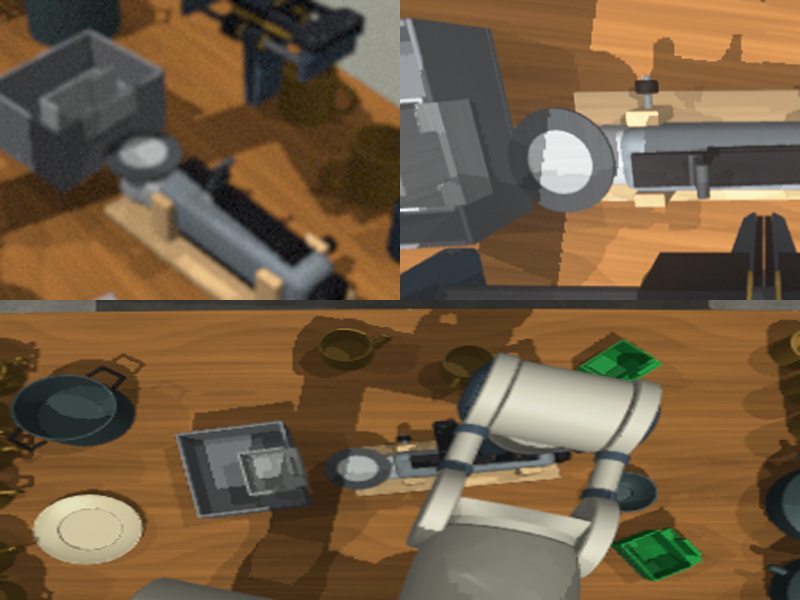

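The lever is back at rest leaning rearward and the paddle is up. The catcher hangs in the tub on the wall next to the disc, and the robot is clear of everything, so I'm handing in.

```bash
python3 -c "
from bench import arm
print(arm.read_state()['contact_force']);print(arm.sign_off())"
```

```text
[ 0.02907219  0.1547472  -0.35995633]
the job is handed in; nothing more can be done
None
```

The job is done and handed in at about 24 s of the 61 s allowed. `sign_off` reports no verdict, so what follows rests on my own checks.

- **Catcher:** I gripped the steel catcher by its tab and hooked its lip over the tub wall next to the disc. It touched down at the predicted height, with a brief 38 N push on the rim. I then let go, and the last pictures show it hanging inside the tub.
- **Grinder:** I pushed the lever forward to its stop (16 N) and pressed down with it held there. The paddle met a solid stop after about 15 mm. I held it there for over 1.6 s at about 24 N, then lifted away.
- **Last checks:** The pictures show the lever leaning back at rest, the paddle up and the robot touching nothing (wrist force about 0). In the last top view the plate, mugs, bowl and green look-alikes look unmoved. The arm hid the stone and the shaker, so I could not check those two, but no contact showed near them.
- **Disagreement:** My first tub and grinder positions were wrong because I missed an offset in the picture crop. I corrected them before moving anything there.

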